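# Roll the core-sample sleeve up the loading ramp to its stop

## Task

Push the capped core-sample sleeve slowly up the blue loading ramp with your fingertips, staying behind it so that it never rolls freely on the slope, until it has gone over the crest and lies in the seat against the padded stop; then leave it resting there. Roll it up gently: do not lift or squeeze it, and leave the red-capped vial, the white-capped jar and the timer around the ramp where they stand.

Things in the scene. Friction and masses are not known exactly. Their poses are not given: they have to be found in the camera images.
- core_sleeve: closed metal cylinder with orange end caps and a paper band, 48 mm diameter, 110 mm long, about 0.25 kg (0.17 to 0.35). Origin at its centre, half-way along and on its axis; its own y axis runs along the cylinder (its x and z turn as it rolls). It lies across the ramp's level apron at the start, rolls very freely and is smooth (friction about 0.25 against ramp and fingers).
- ramp: fixed loading ramp, 295 x 140 mm: level bare-metal apron, blue slope, short seat, upright stop. Origin on the table under its middle; x points uphill to the stop, y left across it, z up. Apron top is 8 mm above the table, x -138 to -55 mm, with a back lip (x -144 to -138, top at 13 mm). Side rails stand 8 mm above the running surface, 120 mm apart inside.
- foot (a point): foot of the slope, on the centre line: ramp x -55, z 8 mm. From here the slope rises at 7 degrees.
- crest (a point): top of the slope, on the centre line: ramp x 85, z 25 mm. Beyond it the seat floor falls 6 degrees to the stop: with its axis past the crest the sleeve rolls by itself the last 24 mm to the stop and stays; short of the crest it rolls back.
- seat (a point): where the sleeve's centre lies when seated against the stop: ramp x 109, y 0, z 47 mm; axes as the ramp's. The padded face of the stop is at ramp x 133 mm, its top 73 mm above the table.
- vial_red: bystander: red-capped vial, 25 mm diameter, 48 mm high, standing on the table right of the ramp; origin at the centre of its underside.
- jar_white: bystander: white-capped sample jar, 48 mm diameter, 62 mm high, standing on the table left of the ramp; origin at the centre of its underside.
- timer: bystander: bench timer with three buttons, 58x66x19 mm, lying on the table behind the stop; origin at the centre of its underside.

How it is judged:
On the way:
1. the sleeve is on the upper half of the slope, between the rails (x of core_sleeve in the frame of ramp between 0.015 and 0.085 m and z of core_sleeve in the frame of ramp between 0.035 and 0.055 m), for 0.1 s.
At the end, for the whole second after the job is handed in: the sleeve rests in the seat, within 4 mm of the stop and within 8 mm of the seat point, square to the ramp within 0.08 rad, at rest (under 20 mm/s); the vial, jar and timer within 15 mm of where they stood (distance between core_sleeve and seat below 0.008 m and x of core_sleeve in the frame of ramp above 0.105 m and angle between the y axis of core_sleeve and the y axis of ramp, either way round below 0.08 rad and linear speed of core_sleeve below 0.02 m/s and distance of each of vial_red, jar_white, timer from where it was at the start of the episode below 0.015 m); the robot touches nothing.
It fails at once if the sleeve rolls freely on the slope (no finger touching it, faster than 0.15 m/s) (x of core_sleeve in the frame of ramp between -0.045 and 0.08 m and contact force between each of the fingers, the arm and core_sleeve below 0.01 N and linear speed of core_sleeve above 0.15 m/s).
It fails at once if the sleeve is rolled or thrown faster than 0.3 m/s (linear speed of core_sleeve above 0.3 m/s).
It fails at once if the sleeve is lifted 10 mm or more off the ramp (z of core_sleeve in the frame of ramp above 0.06 m or (x of core_sleeve in the frame of ramp below -0.055 m and z of core_sleeve in the frame of ramp above 0.043 m) or (x of core_sleeve in the frame of ramp below 0.015 m and z of core_sleeve in the frame of ramp above 0.052 m)).
It fails at once if the sleeve is squeezed or pushed with more than 30 N (contact force between the fingers and core_sleeve above 30 N).
It fails at once if a bystander is pushed more than 15 mm or tipped over (distance of any of vial_red, jar_white, timer from where it was at the start of the episode above 0.015 m or angle between any of vial_red, jar_white, timer's own z axis and vertical above 0.3 rad).
It also fails if it takes over 42 s, if anything falls off the work surface, if the arm or the gripper's body presses on something with over 40 N, if the wrist force passes 120 N, or if a joint passes its speed limit or range.

## Robot

A 6-joint arm with a two-finger parallel gripper is mounted at the origin on a cart in front of the work surface, level with it; the furniture and walls round the work are solid. World frame = base frame: x ahead of the robot, y to its left, z up, the work surface at z = 0. Lengths are in m, angles in rad, forces in N, time in s.
With the tool pointing down it reaches from about 0.275 to 0.725 m from the base axis. Payload 5.6 kg.
Tool frame: the origin (TCP) lies at the very end of the fingers, on their centre line; the grasp point (between the pads) lies hold_point_z behind it (hold_point_z is the distance from the TCP to the grasp point, in m); z points along the fingers, y is the line along which they close (so a half turn about z gives the same grasp; the last joint's range is limited). The gripper opens to 85 mm and grips with 20 to 120 N. Pads are 22 mm wide; open, the fingers measure 114 mm over their backs; the gripper's body (76 mm by 85 mm) begins 54 mm behind the grasp point. The pads swing forward as they close: fully open they stand 13 mm farther back than shut.
Start: joints at [1.478, 0.255, 0.108, 0, -1.424, -0.285], TCP at [0.203, 0.511, 0.231] pointing down, gripper open.
Joint ranges: [-2.95, 2.95], [-1.21, 1.97], [-1.09, 1.5], [-2.87, 1.71], [-2.94, -0.07], [-3.05, 3.05]. Speed limits (rad/s): [2.57, 2.57, 3.14, 3.14, 3.14, 3.14].

## Interface

Orientations are given as [roll, pitch, yaw] about the fixed x, y, z axes, in that order (R = Rz(yaw) Ry(pitch) Rx(roll)).
In Python, from cell import read_state, grab_frame, camera_params, finish_job, regions_of, hold_point_z gives the robot as it stands.
- The arm moves only by the tool carry_out, never from a script. Its arguments are lists of equal length, an entry for each row: "rotation": the turn, a rotation vector about the tool's x, y, z in degrees, a list of three; "offset": the shift along the tool's x, y, z in mm, a list of three; "gripper": the gripper's target within -1 to 1 (shut at 1, half-way at 0, fully open at -1). In form: {"rotation": [[rx, ry, rz], ...], "offset": [[x, y, z], ...], "gripper": [gripper, ...]}. A call has 1 to 12 rows; each row shifts and turns the commanded pose from where the row before left it, along the tool's axes as they then stand; what a row does not reach is not made up. A row lasts 1/8 s, in which the tool goes at most 62.5 mm and 10.7 degrees, less where a joint would pass 70% of its speed; a pose out of reach is approached as far as the arm can. A call with a gripper value outside its range is refused whole. The fingers move at their own pace and stop on an object; the grip force is fixed at half the most. Time passes only in rows, so rows that do not move let the fingers close. It gives the time, the measured TCP pose, the force, the opening and the grip force at its end, in the units of the state.
- read_state(): the state, without advancing time (a new reading comes with each control period).
- grab_frame(name): name is "scene" or "top" or "wrist"; returns the picture (384x512x3 uint8, red, green, blue); there is no depth.
- camera_params(name): a dict with "fx", "fy", "cx", "cy" (pixels), "D" ([k1, k2, p1, p2, k3] as OpenCV has them; the pictures are not rectified), "R" (3x3) and "t" (3): a world point X has camera coordinates R X + t. Camera axes: x right, y down, z forward; pixel columns grow to the right and rows downward; lengths in m; the calibration is good to about 2 mm. A picture is of the moment at which its call begins: read the wrist's pose just before it. camera_params takes no time and is no camera call; for the wrist camera it gives the pose at the moment of the call.
- finish_job(): hands the job in; it is judged then, once.
Trained networks look in the newest picture that a camera, given by its name, has taken for a name from the list of things; names that differ only in an ending like _2 or _b are one class to them, and where a whole thing is asked for, a point or a joint stands for the part that bears it (a point fixed in the world has none). Each returns a list of dicts, best first, with "score" (0 to 1); they miss things now and then, are a little off and sometimes report something else, mostly with a low value. They report only what shows in the picture. A call takes as long as a camera call.
- regions_of(camera, name): "region" (384x512 bool, what is visible of it) and "box" ([left, top, right, bottom] in pixels, round what is visible of it).
The state is a dict: "clock": time; "joints": joint angles; "qvel": joint speeds; "joint_torque": joint torques, N m; "tool_pos": TCP position; "tcp_rot": TCP orientation; "force": force on the tool from outside, world axes, zero at the start; "wrist_torque": the same for the moment, N m; "opening": finger opening in m; "finger_force": force on a finger pad.
Only numpy, scipy, OpenCV 4.12 (cv2) and the standard library are available. Lean on these libraries where they do the work, as an engineer would, in place of code of your own. Each camera call takes 0.05 s, during which the arm holds its last target. There are 200 camera calls.

## Working session

There is one attempt and no reset: what is moved stays moved. The work goes in short steps, Python scripts to look and compute and a tool call to move; the robot and the scene stay as the last step left them, time stands still between calls to the robot, and variables do not carry over. Pictures are saved under pics/ and viewed, at most 11 in all, crops included, and the job is handed in when it is done.

Besides the shell and the picture viewer there is one more tool, called in YAML: its name, and indented under it one key for each argument. carry_out: Moves the arm, as the interface text tells. Its arguments: {"type":"object","properties":{"rotation":{"type":"array"},"offset":{"type":"array"},"gripper":{"type":"array"}},"required":["rotation","offset","gripper"]}

```bash
mkdir -p pics; ls; python3 - <<'E'
from cell import *
import cv2,numpy as np
print(read_state(), hold_point_z)
for c in ["top","scene"]:
    im=grab_frame(c); cv2.imwrite(f"pics/{c}0.png",im[:,:,::-1])
    p=camera_params(c); print(c,p)
    for n in ["core_sleeve","ramp","vial_red","jar_white","timer"]:
        r=regions_of(c,n)
        for d in r[:2]: print(n,round(d["score"],2),d["box"],d["region"].sum())
E
```

```text
pics
{'clock': 0.0, 'joints': array([ 1.47759513e+00,  2.55738274e-01,  1.06998449e-01, -4.60945707e-04,
       -1.42390443e+00, -2.84584892e-01]), 'qvel': array([-0.00010166, -0.00047177,  0.00083283, -0.00146353, -0.00178185,
       -0.00049858]), 'joint_torque': array([ 1.47227693e-03, -3.86635959e+01,  2.37941694e+01,  5.36519900e+00,
       -6.10400792e-03,  1.10056007e-05]), 'tool_pos': array([0.20264969, 0.51076799, 0.23040009]), 'tcp_rot': array([ 3.13969105e+00, -8.13059022e-05, -3.77853901e-01]), 'force': array([ 0.67004047,  0.12350552, -0.14075117]), 'wrist_torque': array([-0.03290573, -0.00113904, -0.05451991]), 'finger_force': 0.0, 'opening': 0.08525222616440217} 0.0187
top {'fx': 385.7143289068274, 'fy': 385.7143289068274, 'cx': 259.3741615965028, 'cy': 196.2037134990266, 'D': array([-0.06935419,  0.        ,  0.        ,  0.        ,  0.        ]), 'R': array([[-0.02308484, -0.99956398,  0.01841007],
       [-0.9973374 ,  0.02175141, -0.06960588],
       [ 0.06917509, -0.0199679 , -0.99740468]]), 't': array([0.28394548, 0.523864  , 0.86171811])}
core_sleeve 0.75 [322.
[... 185 characters left out ...]
 148.5, 224.1, 178.4] 715
scene {'fx': 410.4564510838778, 'fy': 410.4564510838778, 'cx': 254.9542820349073, 'cy': 190.63434501104504, 'D': array([-0.03497821,  0.        ,  0.        ,  0.        ,  0.        ]), 'R': array([[ 0.75785975, -0.65213162, -0.01931213],
       [-0.35405879, -0.38623794, -0.85174094],
       [ 0.54798812,  0.6523378 , -0.52360712]]), 't': array([-0.23567813,  0.36087051,  0.40710322])}
core_sleeve 0.8 [277.4, 229.4, 344.4, 270.3] 1652
ramp 0.56 [219.7, 167.1, 358.8, 298.2] 6855
vial_red 0.78 [320.0, 204.8, 333.9, 224.7] 267
vial_red 0.52 [210.6, 204.9, 237.8, 242.1] 818
jar_white 0.61 [214.5, 205.5, 236.1, 244.7] 804
jar_white 0.32 [318.3, 202.7, 330.9, 224.8] 272
```

View pics/top0.png

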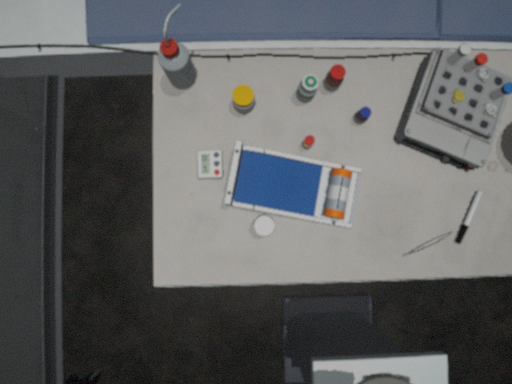

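View pics/scene0.png

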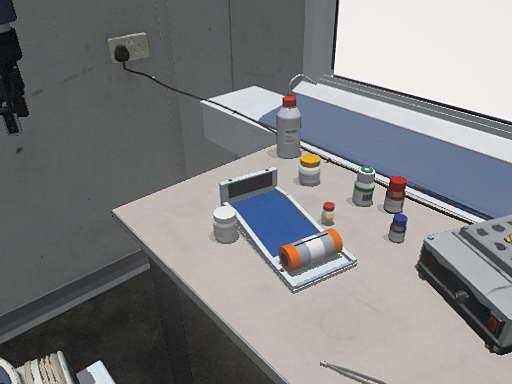

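The top view shows the apron at the right, around (340,193), and the stop at the left, around (233,173), so uphill is roughly world +y. The jar is at (264,226), the vial at (309,142) and the timer at (209,164). I'll enlarge both views to fit the ramp.

```bash
python3 - <<'E'
import cv2,numpy as np
a=cv2.imread("pics/top0.png")[130:240,215:370]; cv2.imwrite("pics/tc.png",cv2.resize(a,None,fx=5,fy=5,interpolation=cv2.INTER_CUBIC))
a=cv2.imread("pics/scene0.png")[160:300,205:365]; cv2.imwrite("pics/sc.png",cv2.resize(a,None,fx=4,fy=4,interpolation=cv2.INTER_CUBIC))
E
```

```text
(no output)
```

View pics/tc.png

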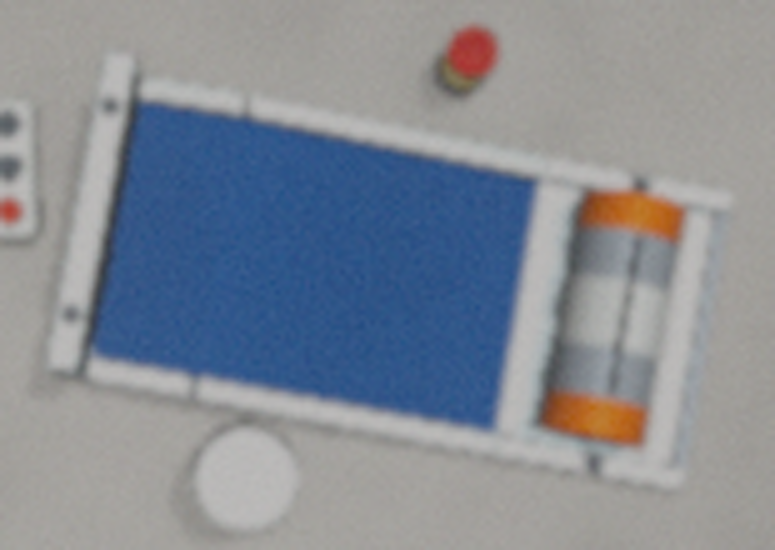

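View pics/sc.png

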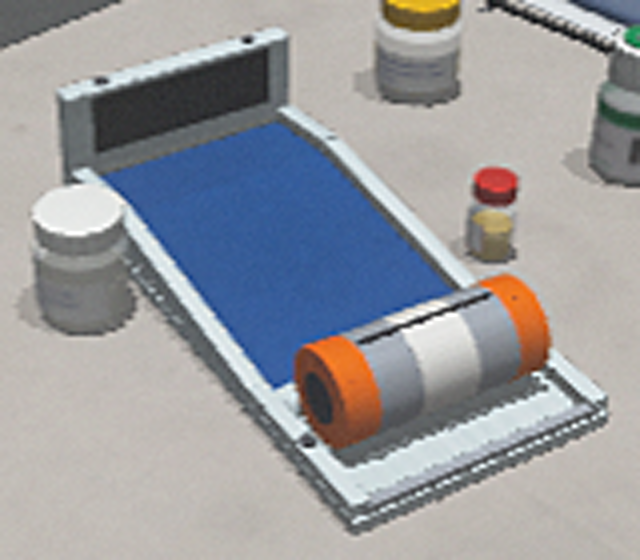

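```bash
cat > h.py <<'E'
from cell import *
import cv2,numpy as np
from scipy.optimize import least_squares
def proj(P,p):
    return cv2.projectPoints(np.array(P,float).reshape(-1,1,3),cv2.Rodrigues(p["R"])[0],p["t"],np.array([[p["fx"],0,p["cx"]],[0,p["fy"],p["cy"]],[0,0,1]]),p["D"])[0][:,0]
def ray(uv,z,p):
    K=np.array([[p["fx"],0,p["cx"]],[0,p["fy"],p["cy"]],[0,0,1]])
    n=cv2.undistortPoints(np.array([[uv]],float),K,p["D"])[0,0]
    d=p["R"].T@np.array([*n,1]); c=-p["R"].T@p["t"]
    return c+d*(z-c[2])/d[2]
def w(q,P):
    x,y,a=q; P=np.array(P,float); R=np.array([[np.cos(a),-np.sin(a),0],[np.sin(a),np.cos(a),0],[0,0,1]])
    return P@R.T+[x,y,0]
E
python3 - <<'E'
from h import *
pt,ps=camera_params("top"),camera_params("scene")
T=[((538,181),(-55,-60,8)),((497,430),(-55,60,8)),((248,105),(85,-65,33)),((196,388),(85,65,33)),((137,55),(133,-70,73)),((85,375),(133,70,73))]
S=[((278,388),(-55,60,8)),((330,138),(85,-65,33)),((460,285),(-55,-60,8))]
uT=np.array([t[0] for t in T])/5+[214.6,129.6]; uS=np.array([t[0] for t in S])/4+[204.6,159.6]
PT=np.array([t[1] for t in T])/1e3; PS=np.array([t[1] for t in S])/1e3
f=lambda q:np.r_[(proj(w(q,PT),pt)-uT),(proj(w(q,PS),ps)-uS)].ravel()
r=least_squares(f,[.5,.3,1.38],loss="soft_l1"); q=r.x
g=lambda q:(proj(w(q,PT),pt)-uT).ravel()
print(q,np.degrees(q[2]),f(q).reshape(-1,2).round(1)); print(least_squares(g,[.5,.3,1.38]).x)
np.save("q.npy",q)
# sleeve: caps centres on top (orange)
im=cv2.imread("pics/top0.png"); hsv=cv2.cvtColor(im,cv2.COLOR_BGR2HSV)
m=cv2.inRange(hsv,(5,150,120),(20,255,255)); m[:,:320]=0; m[:,355:]=0;m[:160]=0;m[230:]=0
n,l,st,ce=cv2.connectedComponentsWithStats(m)
for i in range(1,n):
    if st[i,4]>50:
        X=ray(ce[i],.042,pt); d=X-[*q[:2],0]; c,s=np.cos(q[2]),np.sin(q[2]); print(ce[i],st[i],X,"ramp",c*d[0]+s*d[1],-s*d[0]+c*d[1])
for n,uv,z in [("jar",(244,480),.062),("vial",(472,50),.048)]:
    X=ray(np.array(uv)/5+[214.6,129.6],z,pt);d=X-[*q[:2],0]; print(n,X,"ramp",c*d[0]+s*d[1],-s*d[0]+c*d[1])
E
```

```text
[0.55250906 0.19029523 1.38221556] 79.1951179686116 [[-0.2 -1.3]
 [ 0.   0. ]
 [-1.1 -0.3]
 [-0.2  0. ]
 [ 0.   0.2]
 [-0.7  0.4]
 [-0.8  1.6]
 [ 0.6  0.1]
 [ 5.   6.6]]
[0.55172813 0.18957077 1.37422888]
[341.22222222 172.07407407] [332 169  19   8 108] [0.57827246 0.08870491 0.042     ] ramp -0.09495951296521118 -0.044351278342224576
[333.59504132 213.20661157] [324 209  20   9 121] [0.48698343 0.1092608  0.042     ] ramp -0.09188154886339586 0.049172829429318624
jar [0.4635398  0.26587065 0.062     ] ramp 0.05755694896628415 0.10155969796104065
vial [0.65164047 0.15946391 0.048     ] ramp -0.011701044561886361 -0.10315372319919118
```

carry_out:
  rotation:
    - [0,0,9.9]
    - [0,0,9.9]
    - [0,0,9.9]
    - [0,0,9.9]
    - [0,0,9.9]
    - [0,0,9.9]
    - [0,0,9.9]
    - [0,0,9.9]
  offset:
    - [0,0,0]
    - [0,0,0]
    - [0,0,0]
    - [0,0,0]
    - [0,0,0]
    - [0,0,0]
    - [0,0,0]
    - [0,0,0]
  gripper: [-0.8,-0.8,-0.8,-0.8,-0.8,-0.8,-0.8,-0.8]

```text
clock: 1.6
tool_pos: [0.2029, 0.5112, 0.2313]
tcp_rot: [3.142, 0.0, -1.766]
force: [-0.2, -0.2, 0.3]
opening: 0.0765
finger_force: 0.0
```

```bash
python3 - <<'E'
from h import *
s=read_state(); q=np.load("q.npy"); print(s["clock"],s["tool_pos"],s["tcp_rot"],s["opening"],s["joints"])
a=s["tcp_rot"][2]; ax=np.array([[np.cos(a),np.sin(a)],[np.sin(a),-np.cos(a)]])
print(ax@(w(q,[-.14,0,0])[:2]-s["tool_pos"][:2])*1e3)
E
```

```text
1.6 [0.20285102 0.51121568 0.23130685] [ 3.14156323e+00  5.01625354e-05 -1.76580011e+00] 0.07654546107224292 [ 1.47759055e+00  2.55053798e-01  1.08207680e-01 -2.44376584e-05
 -1.42389732e+00 -1.67259075e+00]
[ 387.08182202 -406.11499996]
```

carry_out:
  rotation:
    - [0,0,0]
    - [0,0,0]
    - [0,0,0]
    - [0,0,0]
    - [0,0,0]
    - [0,0,0]
    - [0,0,0]
    - [0,0,0]
    - [0,0,0]
    - [0,0,0]
    - [0,0,0]
    - [0,0,0]
  offset:
    - [32.2,-33.8,5]
    - [32.2,-33.8,5]
    - [32.2,-33.8,5]
    - [32.2,-33.8,5]
    - [32.2,-33.8,5]
    - [32.2,-33.8,5]
    - [32.2,-33.8,5]
    - [32.2,-33.8,5]
    - [32.2,-33.8,5]
    - [32.2,-33.8,5]
    - [32.2,-33.8,5]
    - [32.2,-33.8,5]
  gripper: [-0.8,-0.8,-0.8,-0.8,-0.8,-0.8,-0.8,-0.8,-0.8,-0.8,-0.8,-0.8]

```text
clock: 3.1
tool_pos: [0.5294, 0.0541, 0.1713]
tcp_rot: [-3.141, 0.0, -1.76]
force: [0.8, 0.8, 0.3]
opening: 0.0769
finger_force: 0.0
```

```bash
python3 - <<'E'
from h import *
s=read_state(); q=np.load("q.npy"); print(s["clock"],s["tool_pos"],s["tcp_rot"],s["opening"],s["joints"])
c,sn=np.cos(q[2]),np.sin(q[2]);d=s["tool_pos"][:2]-q[:2];print("ramp",c*d[0]+sn*d[1],-sn*d[0]+c*d[1])
p=camera_params("wrist"); im=grab_frame("wrist"); cv2.imwrite("pics/w1.png",im[:,:,::-1].copy()); np.save("w1p.npy",p,allow_pickle=True); print(-p["R"].T@p["t"],p["R"][2])
E
```

```text
3.1 [0.52935105 0.05406369 0.17126815] [-3.14120166e+00  2.28928012e-04 -1.76004120e+00] 0.07691870555924653 [ 3.96199929e-01  2.45598057e-01 -5.82333544e-02  2.64652950e-05
 -1.26651253e+00 -5.85452770e-01]
ramp -0.13815763954389226 -0.0027911971276723332
[ 0.51561146 -0.02156019  0.31491044] [ 0.05701247  0.28853376 -0.95577081]
```

View pics/w1.png

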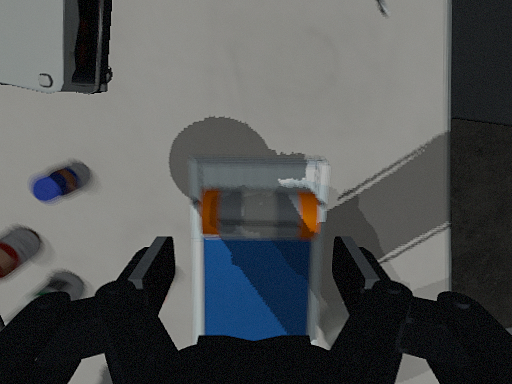

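The sleeve lies at about (203–318, 190–238), with the slope foot line at row 238 from (203) to (309). The back lip spans (191,158) to (329,160). I'll check the ramp fit against these points.

```bash
python3 - <<'E'
from h import *
q=np.load("q.npy"); p=camera_params("wrist"); im=grab_frame("wrist")
P=np.array([(-55,-60,8),(-55,60,8),(-144,-70,13),(-144,70,13)])/1e3
print(read_state()["tool_pos"]); print(proj(w(q,P),p).round(1)); print(proj(w([.5517,.1896,1.3742],P),p).round(1))
cv2.imwrite("pics/w2.png",cv2.resize(im[140:290,120:380,::-1],None,fx=3,fy=3,interpolation=cv2.INTER_CUBIC))
E
```

```text
[0.52977153 0.05219786 0.17023188]
[[205.2 245.4]
 [313.3 245.3]
 [190.3 168.6]
 [329.  168.3]]
[[206.1 244.4]
 [314.4 245. ]
 [192.1 167.2]
 [330.8 168. ]]
```

View pics/w2.png

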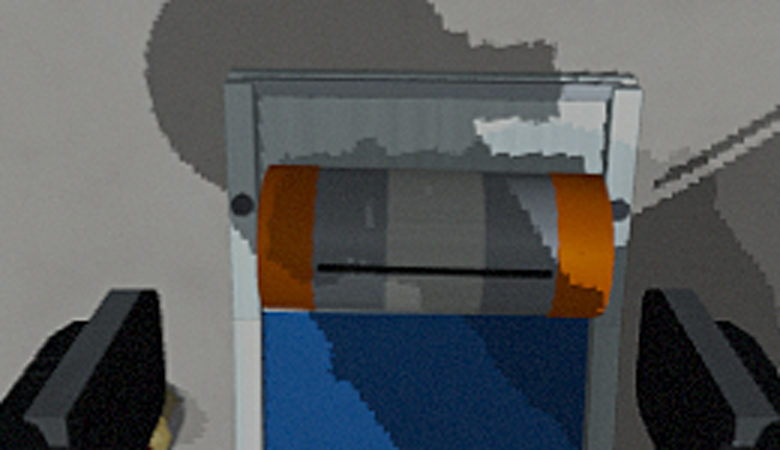

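```bash
python3 - <<'E'
from h import *
q=np.array([.5504,.1899,1.373]); np.save("q.npy",q)
p=camera_params("wrist")
th=np.linspace(0,2*np.pi,181)
for xs in [-.098,-.094,-.09,-.086]:
    u=proj(w(q,np.c_[xs+.024*np.cos(th),0*th,.032+.024*np.sin(th)]),p); print(xs,u[:,1].min().round(1),u[:,1].max().round(1))
print(proj(w(q,[[-.094,-.055,.056],[-.094,.055,.056]]),p))
s=read_state(); c,sn=np.cos(q[2]),np.sin(q[2]);d=s["tool_pos"][:2]-q[:2];print("ramp",c*d[0]+sn*d[1],-sn*d[0]+c*d[1],s["tool_pos"],s["tcp_rot"], "want yaw",q[2]-np.pi)
E
```

```text
-0.098 191.4 240.1
-0.094 195.2 243.8
-0.09 199.0 247.5
-0.086 202.7 251.1
[[201.83753902 229.41821667]
 [321.28677648 230.01487581]]
ramp -0.1390709076125578 -0.006833473447862861 [0.52977153 0.05219786 0.17023188] [ 3.14053357e+00 -1.54787749e-03 -1.76418247e+00] want yaw -1.7685926535897931
```

carry_out:
  rotation:
    - [0,0,0.25]
    - [0,0,0]
    - [0,0,0]
    - [0,0,0]
    - [0,0,0]
    - [0,0,0]
    - [0,0,0]
    - [0,0,0]
    - [0,0,0]
    - [0,0,0]
    - [0,0,0]
    - [0,0,0]
  offset:
    - [4,9,15]
    - [0,0,15]
    - [0,0,15]
    - [0,0,15]
    - [0,0,15]
    - [0,0,15]
    - [0,0,15]
    - [0,0,15]
    - [0,0,15]
    - [0,0,15]
    - [0,0,0]
    - [0,0,0]
  gripper: [-0.8,-0.8,-0.8,-0.8,-0.8,-0.8,-0.8,-0.8,-0.8,-0.8,-0.8,-0.8]

```text
clock: 4.7
tool_pos: [0.5193, 0.0533, 0.0216]
tcp_rot: [-3.141, 0.0, -1.764]
force: [0.2, -0.6, 0.2]
opening: 0.077
finger_force: 0.0
```

```bash
cat > look.py <<'E'
from h import *
import sys
q=np.load("q.npy"); s=read_state(); c,sn=np.cos(q[2]),np.sin(q[2]);d=s["tool_pos"][:2]-q[:2]
print("clock",s["clock"],"tcp ramp",(c*d[0]+sn*d[1]).round(4),(-sn*d[0]+c*d[1]).round(4),s["tool_pos"][2].round(4),"yaw",s["tcp_rot"][2].round(3),s["force"].round(1),s["opening"])
for cam,(y0,y1,x0,x1) in {"scene":(160,300,205,365)}.items():
    im=grab_frame(cam); cv2.imwrite(f"pics/{sys.argv[1]}.png",cv2.resize(im[y0:y1,x0:x1,::-1],None,fx=4,fy=4,interpolation=cv2.INTER_CUBIC))
E
python3 look.py s2
```

```text
clock 4.7 tcp ramp -0.1401 0.0036 0.0216 yaw -1.764 [ 0.2 -0.6  0.2] 0.07703670557525225
```

View pics/s2.png

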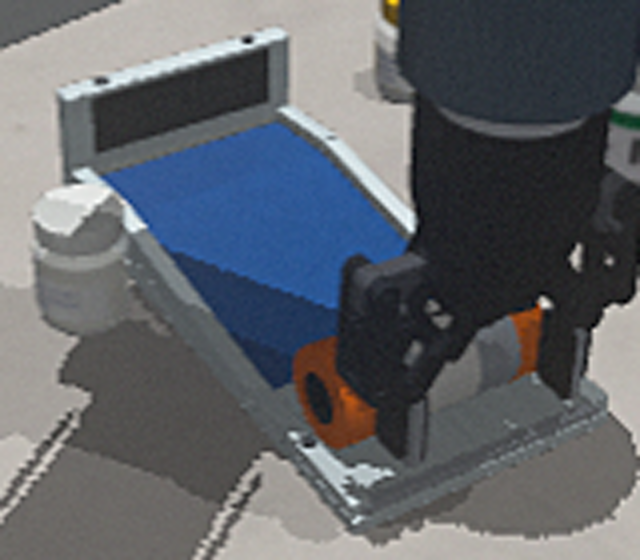

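The fingers are behind the sleeve and clear of it. The near fingertip bottom is at about crop (410,460), so I'll estimate its height from that.

```bash
python3 - <<'E'
from h import *
q=np.load("q.npy"); p=camera_params("scene")
for z in (.022,.032,.036):
  for x in (-.151,-.129):
    print(z,x,((proj(w(q,[[x,.042,z],[x,.055,z],[x,-.035,z]]),p)-[204.6,159.6])*4).round(0).tolist())
E
```

```text
0.022 -0.151 [[426.0, 487.0], [400.0, 498.0], [568.0, 423.0]]
0.022 -0.129 [[396.0, 456.0], [371.0, 466.0], [536.0, 395.0]]
0.032 -0.151 [[427.0, 469.0], [402.0, 480.0], [570.0, 406.0]]
0.032 -0.129 [[397.0, 438.0], [372.0, 449.0], [538.0, 378.0]]
0.036 -0.151 [[428.0, 462.0], [402.0, 473.0], [571.0, 399.0]]
0.036 -0.129 [[397.0, 431.0], [372.0, 442.0], [539.0, 371.0]]
```

carry_out:
  rotation:
    - [0,0,0.2]
    - [0,0,0]
    - [0,0,0]
    - [0,0,0]
    - [0,0,0]
    - [0,0,0]
    - [0,0,0]
    - [0,0,0]
    - [0,0,0]
    - [0,0,0]
    - [0,0,0]
    - [0,0,0]
  offset:
    - [0,0,6]
    - [0,0,6]
    - [-3,0,0]
    - [-3,0,0]
    - [-3,0,0]
    - [-3,0,0]
    - [-4,0,0]
    - [-4,0,0]
    - [-5,0,0]
    - [-5,0,0]
    - [-5,0,0]
    - [-5,0,0]
  gripper: [-0.8,-0.8,-0.8,-0.8,-0.8,-0.8,-0.8,-0.8,-0.8,-0.8,-0.8,-0.8]

```text
clock: 6.25
tool_pos: [0.5268, 0.0927, 0.0093]
tcp_rot: [3.142, -0.0, -1.768]
force: [0.1, -0.5, 0.6]
opening: 0.0764
finger_force: 0.0
```

```bash
python3 look.py s3
```

```text
clock 6.25 tcp ramp -0.0999 0.004 0.0093 yaw -1.768 [ 0.1 -0.5  0.6] 0.0764017054511764
```

View pics/s3.png

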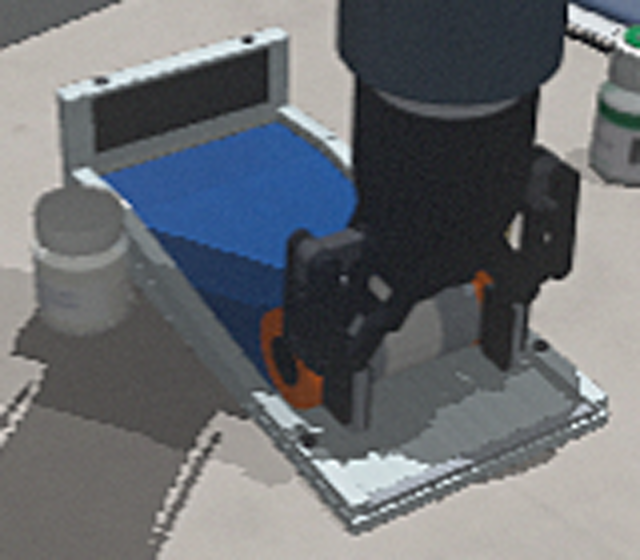

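The sleeve has moved up the apron with the fingers, square and between the rails. Now I'll follow the slope.

carry_out:
  rotation:
    - [0,0,0]
    - [0,0,0]
    - [0,0,0]
    - [0,0,0]
    - [0,0,0]
    - [0,0,0]
    - [0,0,0]
    - [0,0,0]
    - [0,0,0]
    - [0,0,0]
    - [0,0,0]
    - [0,0,0]
  offset:
    - [-4,0,0]
    - [-5,0,0]
    - [-5,0,-0.6]
    - [-5,0,-0.6]
    - [-5,0,-0.6]
    - [-5,0,-0.6]
    - [-5,0,-0.6]
    - [-5,0,-0.6]
    - [-5,0,-0.6]
    - [-5,0,-0.6]
    - [-5,0,-0.6]
    - [-5,0,-0.6]
  gripper: [-0.8,-0.8,-0.8,-0.8,-0.8,-0.8,-0.8,-0.8,-0.8,-0.8,-0.8,-0.8]

```text
clock: 7.8
tool_pos: [0.5384, 0.1506, 0.0153]
tcp_rot: [-3.142, 0.0, -1.768]
force: [-0.8, -1.1, -0.2]
opening: 0.0769
finger_force: 0.4
```

carry_out:
  rotation:
    - [0,0,0]
    - [0,0,0]
    - [0,0,0]
    - [0,0,0]
    - [0,0,0]
    - [0,0,0]
    - [0,0,0]
    - [0,0,0]
    - [0,0,0]
    - [0,0,0]
    - [0,0,0]
    - [0,0,0]
  offset:
    - [-4,0,-0.6]
    - [-5,0,-0.6]
    - [-5,0,-0.6]
    - [-5,0,-0.6]
    - [-5,0,-0.6]
    - [-5,0,-0.6]
    - [-5,0,-0.6]
    - [-5,0,-0.6]
    - [-5,0,-0.6]
    - [-5,0,-0.6]
    - [-5,0,-0.6]
    - [-5,0,-0.6]
  gripper: [-0.8,-0.8,-0.8,-0.8,-0.8,-0.8,-0.8,-0.8,-0.8,-0.8,-0.8,-0.8]

```text
clock: 9.3
tool_pos: [0.5499, 0.2084, 0.0225]
tcp_rot: [3.142, -0.0, -1.768]
force: [-0.8, 0.7, -0.3]
opening: 0.0767
finger_force: 0.4
```

```bash
python3 look.py s4
```

```text
clock 9.3 tcp ramp 0.0181 0.0041 0.0225 yaw -1.768 [-0.8  0.7 -0.3] 0.07673502300176514
```

View pics/s4.png

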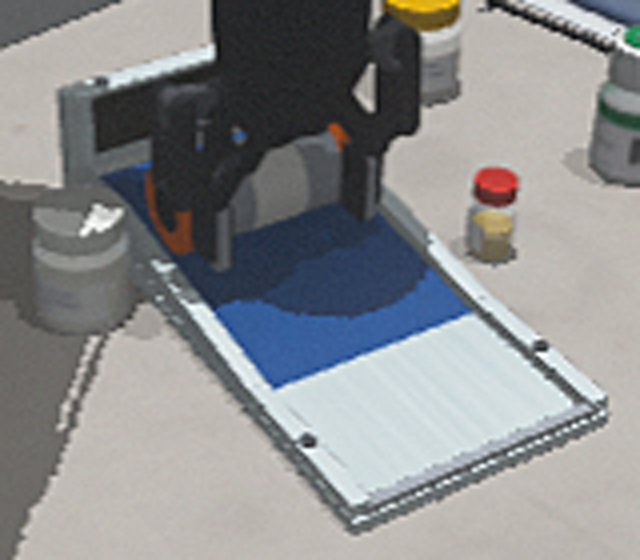

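The sleeve is well up the slope, square, with the fingers still behind it. Now I'll go slowly over the crest.

carry_out:
  rotation:
    - [0,0,0]
    - [0,0,0]
    - [0,0,0]
    - [0,0,0]
    - [0,0,0]
    - [0,0,0]
    - [0,0,0]
    - [0,0,0]
    - [0,0,0]
    - [0,0,0]
    - [0,0,0]
    - [0,0,0]
  offset:
    - [-4,0,-0.5]
    - [-4,0,-0.5]
    - [-4,0,-0.5]
    - [-4,0,-0.5]
    - [-4,0,-0.5]
    - [-3,0,-0.4]
    - [-3,0,-0.4]
    - [-3,0,-0.3]
    - [-3,0,0]
    - [-3,0,0]
    - [-3,0,0]
    - [-3,0,0]
  gripper: [-0.8,-0.8,-0.8,-0.8,-0.8,-0.8,-0.8,-0.8,-0.8,-0.8,-0.8,-0.8]

```text
clock: 10.85
tool_pos: [0.5579, 0.2486, 0.026]
tcp_rot: [3.142, 0.0, -1.768]
force: [-1.3, -0.4, 0.2]
opening: 0.0772
finger_force: 0.0
```

carry_out:
  rotation:
    - [0,0,0]
    - [0,0,0]
    - [0,0,0]
    - [0,0,0]
    - [0,0,0]
    - [0,0,0]
  offset:
    - [-3,0,0]
    - [-3,0,0]
    - [0,0,0]
    - [0,0,0]
    - [0,0,0]
    - [0,0,0]
  gripper: [-0.8,-0.8,-0.8,-0.8,-0.8,-0.8]

```text
clock: 11.6
tool_pos: [0.5591, 0.2541, 0.0261]
tcp_rot: [-3.142, 0.0, -1.768]
force: [0.2, -0.3, -0.6]
opening: 0.0768
finger_force: 0.0
```

```bash
python3 look.py s5
```

```text
clock 11.6 tcp ramp 0.0647 0.0041 0.0261 yaw -1.768 [ 0.2 -0.3 -0.6] 0.0767648133567007
```

View pics/s5.png

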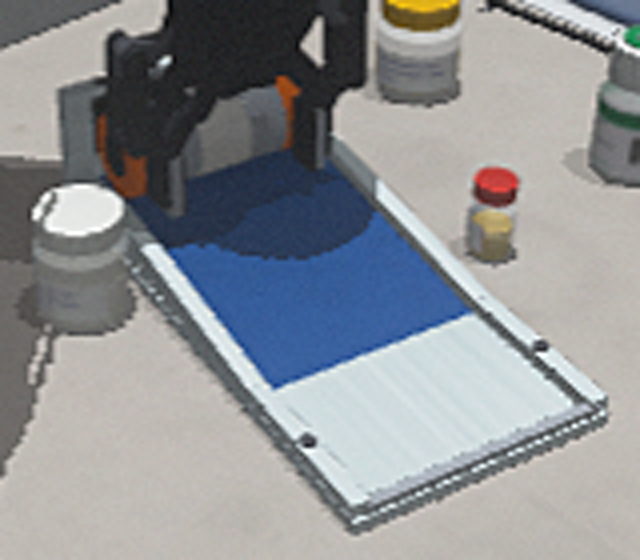

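carry_out:
  rotation:
    - [0,0,0]
    - [0,0,0]
    - [0,0,0]
    - [0,0,0]
    - [0,0,0]
    - [0,0,0]
  offset:
    - [2,0,0]
    - [3,0,0]
    - [3,0,-0.5]
    - [4,0,-0.5]
    - [0,0,0]
    - [0,0,0]
  gripper: [-0.8,-0.8,-0.8,-0.8,-0.8,-0.8]

```text
clock: 12.4
tool_pos: [0.5568, 0.2424, 0.0271]
tcp_rot: [-3.142, 0.0, -1.768]
force: [-0.3, -0.1, -0.8]
opening: 0.0769
finger_force: 0.0
```

```bash
python3 look.py s6; python3 - <<'E'
from h import *
q=np.load("q.npy"); p=camera_params("wrist"); im=grab_frame("wrist"); cv2.imwrite("pics/w6.png",im[:,:,::-1].copy())
th=np.linspace(0,2*np.pi,181)
for xs in (.085,.097,.109):
    print(xs,[proj(w(q,np.c_[xs+.024*np.cos(th),0*th+y,.047+.024*np.sin(th)]),p)[:,1].min().round(1) for y in (-.05,.004,.05)],proj(w(q,[[xs,-.05,.071],[xs,.05,.071]]),p).round().tolist())
E
```

```text
clock 12.4 tcp ramp 0.0528 0.0041 0.0271 yaw -1.768 [-0.3 -0.1 -0.8] 0.07688357495712551
0.085 [np.float64(272.7), np.float64(272.7), np.float64(273.1)] [[124.0, 367.0], [367.0, 367.0]]
0.097 [np.float64(292.8), np.float64(292.7), np.float64(293.1)] [[127.0, 390.0], [364.0, 390.0]]
0.109 [np.float64(311.9), np.float64(311.8), np.float64(312.2)] [[130.0, 411.0], [361.0, 412.0]]
```

View pics/w6.png

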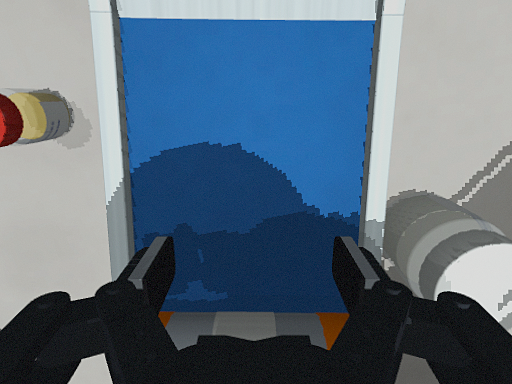

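The sleeve's downhill edge is level at row 312, which matches x = 0.109: it is seated and square. I'll withdraw straight back and then up.

carry_out:
  rotation:
    - [0,0,0]
    - [0,0,0]
    - [0,0,0]
    - [0,0,0]
    - [0,0,0]
    - [0,0,0]
    - [0,0,0]
    - [0,0,0]
    - [0,0,0]
    - [0,0,0]
    - [0,0,0]
    - [0,0,0]
  offset:
    - [10,0,0]
    - [10,0,0]
    - [10,0,0]
    - [0,0,-15]
    - [0,0,-20]
    - [0,0,-20]
    - [0,0,-20]
    - [0,0,-20]
    - [0,0,-20]
    - [0,0,-15]
    - [0,0,0]
    - [0,0,0]
  gripper: [-0.8,-0.8,-0.8,-0.8,-0.8,-0.8,-0.8,-0.8,-0.8,-0.8,-0.8,-0.8]

```text
clock: 14.0
tool_pos: [0.5504, 0.2129, 0.1564]
tcp_rot: [3.141, -0.001, -1.768]
force: [-0.2, 0.7, 0.7]
opening: 0.0766
finger_force: 0.0
```

```bash
python3 - <<'E'
from h import *
q=np.load("q.npy"); p=camera_params("wrist"); im=grab_frame("wrist")
hsv=cv2.cvtColor(im,cv2.COLOR_RGB2HSV); m=cv2.inRange(hsv,(5,150,80),(20,255,255))
n,l,st,ce=cv2.connectedComponentsWithStats(m)
print([(ce[i].round(),st[i].tolist()) for i in range(1,n) if st[i,4]>60])
print(proj(w(q,[[.109,-.047,.065],[.109,.047,.065]]),p).round(),read_state()["tool_pos"])
print(finish_job())
E
```

```text
[(array([195., 273.]), [184, 245, 23, 54, 987]), (array([300., 273.]), [289, 246, 22, 53, 948])]
[[196. 283.]
 [302. 283.]] [0.55029773 0.21277111 0.15608817]
the job is handed in; nothing more can be done
None
```

I rolled the sleeve up the ramp and over the crest, and it was lying square against the padded stop (about x 109 mm in the ramp frame) when I withdrew the arm and handed the job in at about 14 s; the interface returned no verdict, and I didn't re-measure the vial, jar and timer afterwards.

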